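# Touch earth, then start the board test

## Task

The circuit board in the blue tester is ready to be tested. Discharge yourself first: with the fingertips touch the round brass plate on its grey box lightly and stay on it for about a second, then press the green button fully in, let go and withdraw. Leave the grey boxes standing where they are, do not touch the box with the red button, and do not disturb the board or the other things on the bench.

Things in the scene. Friction and masses are not known exactly. Their poses are not given: they have to be found in the camera images.
- earth_box: loose grey plastic box, 64x64 mm, 40 mm tall, about 0.6 kg, on rubber feet, z up; origin at the centre of its underside. It carries the round brass plate
- earth_top (a point): centre of the upper face of the brass touch plate: a flat orange-gold disc 44 mm across, standing on a thin stem above its box, top 58 mm above the bench. Moves with the plate
- earth (a joint): how far the brass plate is pushed down, m: 0 at rest, 0.010 at its stop. A soft spring carries it: it starts to give below 1 N and reaches the stop at about 7 N, and comes up again by itself
- green_box: loose grey plastic box, 64x64 mm, 40 mm tall, about 0.6 kg, on rubber feet, z up; origin at the centre of its underside. It carries the green button
- green_top (a point): centre of the top of the green push button: round, 35 mm across, top 58 mm above the bench. Moves with the button
- green (a joint): how far the green button is pressed, m: 0 at rest, 0.006 fully in. Its spring starts to give at 1 to 1.5 N, is fully in at about 4 N, and brings it up again when let go
- red_box: loose grey plastic box, 64x64 mm, 40 mm tall, about 0.6 kg, on rubber feet, z up; origin at the centre of its underside. It carries the red button
- red_top (a point): centre of the top of the red push button, of the same size and height as the green one
- board_b: green circuit board, 45x60x9 mm, lying in the nest on the blue tester; origin at the centre of its underside
- relay: small blue block-shaped relay, 12x28x15 mm; origin at the centre of its underside
- terminal_block: green screw terminal block, 22x36x17 mm; origin at the centre of its underside
- tape_amber: roll of amber tape lying flat, 69 mm across, 12 mm tall; origin at the centre of its underside
- multimeter: grey-green hand multimeter lying on its back, 150x78x46 mm; origin at the centre of its underside

How it is judged:
On the way, in this order (a step that is already met when the one before it is completed fails the run):
1. the fingertips rest on the brass plate (contact force between the fingers and earth above 0.4 N and value of joint green below 0.001 m), for 0.4 s.
2. the green button is pressed fully in by the fingertips, the brass plate let go (value of joint green above 0.0045 m and contact force between the fingers and green above 0.4 N and value of joint earth below 0.001 m), for 0.05 s.
At the end, for the whole second after the job is handed in: The brass plate was touched for 0.4 s, then the green button pressed in (4.5 of 6 mm); both have sprung back within 1 mm. The plate's and green boxes rest within 15 mm of where they stood, the red box within 10, the board within 8, all other things within 15 mm (value of joint each of green, earth below 0.001 m and distance of each of earth_box, green_box, relay, terminal_block, tape_amber, multimeter from where it was at the start of the episode below 0.015 m and distance of red_box from where it was at the start of the episode below 0.01 m and linear speed of each of earth_box, green_box below 0.02 m/s and distance of board_b from where it was at the start of the episode below 0.008 m).
It fails at once if the brass plate is pushed hard (over 15 N) (contact force between anything else and earth above 15 N).
It fails at once if the box with the red button, or the button, is touched (contact force between any of the arm, the fingers and red_box above 0.5 N).
It fails at once if a grey box is lifted, carried or shoved (15 mm; the red one 10 mm) (not (distance of each of earth_box, green_box from where it was at the start of the episode below 0.015 m and distance of red_box from where it was at the start of the episode below 0.01 m)).
It fails at once if the board is disturbed (8 mm) (distance of board_b from where it was at the start of the episode above 0.008 m).
It fails at once if another thing is disturbed (15 mm) (distance of any of relay, terminal_block, tape_amber, multimeter from where it was at the start of the episode above 0.015 m).
It also fails if it takes over 40 s, if anything falls off the work surface, if the arm or the gripper's body presses on something with over 40 N, if the wrist force passes 120 N, or if a joint passes its speed limit or range.

## Robot

A 7-joint arm with a two-finger parallel gripper is mounted at the origin on a cart in front of the work surface, level with it; the furniture and walls round the work are solid. World frame = base frame: x ahead of the robot, y to its left, z up, the work surface at z = 0. Lengths are in m, angles in rad, forces in N, time in s.
With the tool pointing down it reaches from about 0.4 to 0.75 m from the base axis. Payload 19.5 kg.
Tool frame: the origin (TCP) lies at the very end of the fingers, on their centre line; the grasp point (between the pads) lies 19 mm behind it; x points along the fingers, y is the direction in which the jaws open and shut, and the axes are right-handed (so a half turn about x gives the same grasp; the last joint's range is limited). The gripper opens to 85 mm and grips with 20 to 120 N. Pads are 22 mm wide; open, the fingers measure 114 mm over their backs; the gripper's body (76 mm by 85 mm) begins 54 mm behind the grasp point. The pads swing forward as they close: fully open they stand 13 mm farther back than shut.
Start: joints at [1.093, 0.707, -0.028, 1.485, 0.022, 0.951, -0.075], TCP at [0.243, -0.521, 0.231] pointing down, gripper open.
Joint ranges: [-2.71, 2.71], [-0.32, 2.16], [-1.57, 1.52], [0, 2.45], [-1.46, 4.6], [0, 2.02], [-2.83, 2.83]. Speed limits (rad/s): [1.89, 1.89, 2.57, 2.57, 3.01, 3.01, 3.01].

## Interface

Orientations are given as [roll, pitch, yaw] about the fixed x, y, z axes, in that order (R = Rz(yaw) Ry(pitch) Rx(roll)).
In Python, from cell import arm, cams, job_done, finder gives the robot as it stands.
- The arm moves only by the tool apply_moves, never from a script. Its argument "plan" is a list of rows, each a list of 7 numbers: the shift along the tool's x, y, z in m, then the turn, a rotation vector about the tool's x, y, z in rad, then the gripper's target within -1 to 1 (fully open at 1, half-way at 0, shut at -1). In form: [[x, y, z, ax, ay, az, jaw], ...]. A call has exactly 5 rows; each row is the pose to reach, as a shift and turn from the pose commanded when the call began, along the tool's axes at that moment; what a row does not reach only later rows make up. A row lasts 1/10 s, in which the tool goes at most 50 mm and 8.59 degrees, less where a joint would pass 70% of its speed; a pose out of reach is approached as far as the arm can. A call with a gripper value outside its range is refused whole. The fingers move at their own pace and stop on an object; "newtons" is the grip in N (left out, the last holds). Time passes only in rows, so rows that repeat a pose let the fingers close, or fill a call up. It gives the time, the measured TCP pose, the force and the opening at its end, in the units of the state.
- arm.read_state(): the state, without advancing time (a new reading comes with each control period).
- cams.snapshot(name): name is "scene" or "top"; returns a dict with "color" (420x560x3 uint8, red, green, blue), "fx", "fy", "cx", "cy" (pixels), "world_to_cam" (4x4, takes a point from world to camera coordinates). Camera axes: x right, y up, looking along -z (the intrinsics and any distortion apply to the point x, -y, -z); pixel columns grow to the right and rows downward; lengths in m; the calibration is good to about 2 mm. A picture is of the moment at which its call begins. There is no depth.
- job_done(): hands the job in, once; it reports no verdict.
Trained networks look in a picture, given as the dict that the camera call returned (one of the last four; its "shot" number tells which), for a name from the list of things; names that differ only in an ending like _2 or _b are one class to them, and where a whole thing is asked for, a point or a joint stands for the part that bears it (a point fixed in the world has none). Each returns a list of dicts, best first, with "score" (0 to 1); they miss things now and then, are a little off and sometimes report something else, mostly with a low value. They report only what shows in the picture. A call takes as long as a camera call.
- finder.trace(picture, target): "region" (420x560 bool, what is visible of it) and "position" ([column, row] in pixels, amid what is visible of it).
- finder.landmark_of(picture, target): "position" ([column, row] in pixels: a listed point, or the origin of a listed thing).
The state is a dict: "time": time; "joints": joint angles; "qvel": joint speeds; "tau": joint torques, N m; "ee_pos": TCP position; "tool_rot": TCP orientation; "wrist_force": force on the tool from outside, world axes, zero at the start; "torque": the same for the moment, N m; "width": finger opening in m.
Only numpy, scipy, OpenCV 4.12 (cv2) and the standard library are available. Lean on these libraries where they do the work, as an engineer would, in place of code of your own. Each camera call takes 0.05 s, during which the arm holds its last target. There are 200 camera calls.

## Working session

There is one attempt and no reset: what is moved stays moved. The work goes in short steps, Python scripts to look and compute and a tool call to move; the robot and the scene stay as the last step left them, time stands still between calls to the robot, and variables do not carry over. Pictures are saved under pics/ and viewed, about 8 in all and at most 12, crops included, and the job is handed in when it is done.

Besides the shell and the picture viewer there is one more tool, called after ">>>" as name([rows], argument=value, ...), one row to a line, values as JSON. apply_moves: Moves the arm, as the interface text tells. Its arguments: {"type":"object","properties":{"plan":{"type":"array"},"newtons":{"type":"number"}},"required":["plan"]}

```bash
mkdir -p pics; cat > h.py <<'E'
import numpy as np, cv2
from cell import arm, cams, job_done, finder
def P(s):
    K=np.array([[s['fx'],0,s['cx']],[0,s['fy'],s['cy']],[0,0,1.]])
    return K@np.diag([1,-1,-1.])@np.array(s['world_to_cam'])[:3]
def tri(a,pa,b,pb):
    X=cv2.triangulatePoints(P(a),P(b),np.array(pa,float).reshape(2,1),np.array(pb,float).reshape(2,1))
    return (X[:3]/X[3]).ravel()
def onz(s,p,z):
    M=P(s); A=np.c_[M[:,0],M[:,1],-np.array([p[0],p[1],1.])]
    return np.linalg.solve(A,-(M[:,2]*z+M[:,3]))[:2]
def save(s,n): cv2.imwrite('pics/'+n,cv2.cvtColor(s['color'],cv2.COLOR_RGB2BGR))
E
python3 - <<'E'
from h import *
np.set_printoptions(precision=4,suppress=True)
a=cams.snapshot('scene');b=cams.snapshot('top')
print([k for k in a], )
cv2.imwrite('pics/a.png',cv2.cvtColor(np.vstack([a['color'],b['color']]),cv2.COLOR_RGB2BGR)[:, :]) if 0 else (save(a,'scene1.png'),save(b,'top1.png'))
for t in ['earth_top','green_top','red_top','board_b','multimeter','tape_amber','relay','terminal_block']:
    A=finder.landmark_of(a,t);B=finder.landmark_of(b,t)
    print(t,[(np.round(x['position']),round(x['score'],2)) for x in A[:2]],[(np.round(x['position']),round(x['score'],2)) for x in B[:2]])
    if A and B: print('  tri',tri(a,A[0]['position'],b,B[0]['position']), 'top@.058',onz(b,B[0]['position'],.058))
s=arm.read_state()
for k in s: print(k,s[k])
E
```

```text
['color', 'fx', 'fy', 'cx', 'cy', 'world_to_cam', 'shot']
earth_top [(array([203., 202.]), 0.57)] [(array([152., 257.]), 0.77)]
  tri [0.4944 0.2194 0.0504] top@.058 [0.4935 0.2175]
green_top [(array([235., 230.]), 0.39)] [(array([255., 287.]), 0.61)]
  tri [ 0.4253 -0.0071  0.0652] top@.058 [ 0.4239 -0.0055]
red_top [(array([320., 260.]), 0.4)] [(array([380., 258.]), 0.46)]
  tri [ 0.4763 -0.2776  0.057 ] top@.058 [ 0.477 -0.278]
board_b [(array([295., 204.]), 0.51)] [(array([255., 170.]), 0.63), (array([320., 255.]), 0.24)]
  tri [ 0.6835 -0.0067  0.0465] top@.058 [ 0.6816 -0.0083]
multimeter [(array([248., 193.]), 0.95)] [(array([156., 167.]), 0.83)]
  tri [ 0.7064  0.2333 -0.0013] top@.058 [0.6937 0.2126]
tape_amber [(array([388., 274.]), 0.63), (array([203., 218.]), 0.36)] [(array([421., 201.]), 0.75)]
  tri [ 0.6123 -0.3981 -0.0048] top@.058 [ 0.6022 -0.376 ]
relay [(array([210., 235.]), 0.37)] [(array([215., 287.]), 0.59)]
  tri [0.4185 0.0935 0.0114] top@.058 [0.425  0.0817]
terminal_block [(array([285., 259.]), 0.55)] [(array([322., 256.]), 0.51), (array([158., 167.]), 0.31)]
  tri [ 0.4828 -0.153   0.0031] top@.058 [ 0.4857 -0.152 ]
time 0.9
joints [ 1.0933  0.7065 -0.0276  1.4846  0.022   0.9509 -0.0755]
qvel [-0.0011 -0.0011 -0.0015  0.0004 -0.0018  0.0014 -0.0001]
tau [ -0.0016 -88.2999   1.2335 -23.6386   0.017    0.0017   0.0001]
ee_pos [ 0.2427 -0.5212  0.2313]
tool_rot [-1.8377  1.5707  1.7397]
wrist_force [-1.2357  0.1756 -0.4489]
torque [ 0.0201 -0.0225 -0.0129]
width 0.08571056000660152
```

View pics/scene1.png

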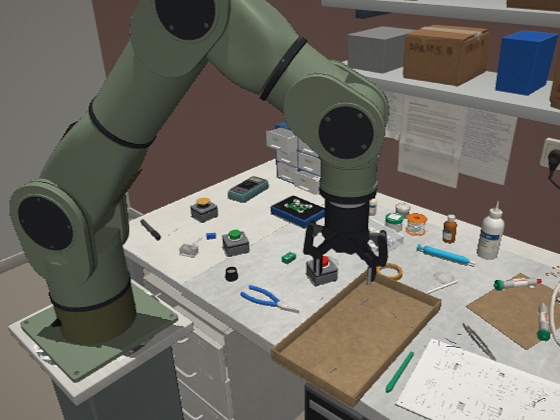

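View pics/top1.png

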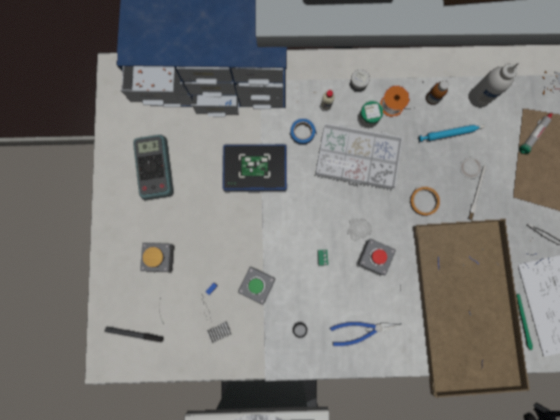

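```bash
python3 - <<'E'
from h import *
from scipy.spatial.transform import Rotation as R
s=arm.read_state();print(R.from_euler('xyz',s['tool_rot']).as_matrix().round(3))
E
```

```text
[[-0.     0.422 -0.907]
 [ 0.    -0.907 -0.422]
 [-1.    -0.    -0.   ]]
```

The scene view shows the gold plate at (203,202), the green button at (235,233) and the red one at (320,261). In the top view they are at (153,257), (256,286) and (379,257), which matches the finder. I'll refine by colour centroid.

```bash
cat >> h.py <<'E'
def blob(s,p,lo,hi,r=22):
    h=cv2.cvtColor(s['color'],cv2.COLOR_RGB2HSV); m=cv2.inRange(h,lo,hi)
    w=np.zeros_like(m); cv2.circle(w,(int(p[0]),int(p[1])),r,255,-1)
    n,l,st,c=cv2.connectedComponentsWithStats(m&w); i=1+st[1:,4].argmax()
    return c[i],st[i]
E
python3 - <<'E'
from h import *
a=cams.snapshot('scene');b=cams.snapshot('top')
for n,pa,pb,lo,hi in [('earth',(203,202),(153,257),(10,120,90),(28,255,255)),('green',(235,233),(256,286),(50,120,60),(85,255,255))]:
    ca,sa=blob(a,pa,lo,hi,14);cb,sb=blob(b,pb,lo,hi)
    print(n,ca,sa,cb,sb,tri(a,ca,b,cb),onz(b,cb,.058))
E
```

```text
earth [202.88571429 200.68571429] [197 198  13   7  70] [152.53597122 256.64748201] [143 248  20  18 278] [0.49421111 0.21655126 0.05645158] [0.49403277 0.21617257]
green [234.47126437 233.90804598] [229 230  12   9  87] [255.         285.95180723] [250 281  11  11  83] [ 0.42597692 -0.00494143  0.05161676] [ 0.42548455 -0.0046652 ]
```

>>> apply_moves([
  [0,-0.02,-0.04,0,0,0,-1],
  [0,-0.04,-0.08,0,0,0,-1],
  [0,-0.06,-0.12,0,0,0,-1],
  [0,-0.09,-0.16,0,0,0,-1],
  [0,-0.12,-0.2,0,0,0,-1],
], newtons=20)

```text
time: 1.5
ee_pos: [0.374, -0.3263, 0.2313]
tool_rot: [2.699, 1.571, -0.007]
wrist_force: [1.8, 0.0, 0.4]
width: 0.0123
```

>>> apply_moves([
  [0,-0.038,-0.029,0,0,0,-1],
  [0,-0.076,-0.058,0,0,0,-1],
  [0,-0.114,-0.087,0,0,0,-1],
  [0,-0.152,-0.116,0,0,0,-1],
  [0,-0.19,-0.145,0,0,0,-1],
])

```text
time: 2.0
ee_pos: [0.4248, -0.0927, 0.2315]
tool_rot: [2.718, 1.57, 0.012]
wrist_force: [0.2, 0.1, -1.1]
width: -0.0
```

>>> apply_moves([
  [0.01,-0.038,-0.029,0,0,0,-1],
  [0.02,-0.076,-0.058,0,0,0,-1],
  [0.03,-0.114,-0.087,0,0,0,-1],
  [0.04,-0.152,-0.116,0,0,0,-1],
  [0.05,-0.19,-0.145,0,0,0,-1],
])

```text
time: 2.5
ee_pos: [0.476, 0.141, 0.181]
tool_rot: [2.973, 1.57, 0.267]
wrist_force: [0.3, -0.2, 0.1]
width: 0.0004
```

>>> apply_moves([
  [0.01,-0.022,-0.016,0,0,0,-1],
  [0.03,-0.044,-0.033,0,0,0,-1],
  [0.06,-0.063,-0.048,0,0,0,-1],
  [0.09,-0.063,-0.048,0,0,0,-1],
  [0.1,-0.063,-0.048,0,0,0,-1],
])

```text
time: 3.0
ee_pos: [0.4917, 0.2162, 0.079]
tool_rot: [-0.012, 1.568, -2.717]
wrist_force: [0.2, -0.2, 0.7]
width: -0.0
```

```bash
python3 - <<'E'
from h import *
s=arm.read_state();print(s['ee_pos'],s['wrist_force'],s['width'])
a=cams.snapshot('scene');b=cams.snapshot('top')
f=lambda s,x,y:cv2.resize(s['color'][y:y+120,x:x+160],(640,480),interpolation=2)
v=np.hstack([cv2.resize(f(a,130,120),(400,300)),cv2.resize(f(b,75,200),(400,300))])
cv2.imwrite('pics/c1.png',v[...,::-1])
E
```

```text
[0.49173795 0.21624224 0.07901154] [ 0.20932035 -0.19532579  0.74675149] -4.826266953732948e-05
```

View pics/c1.png

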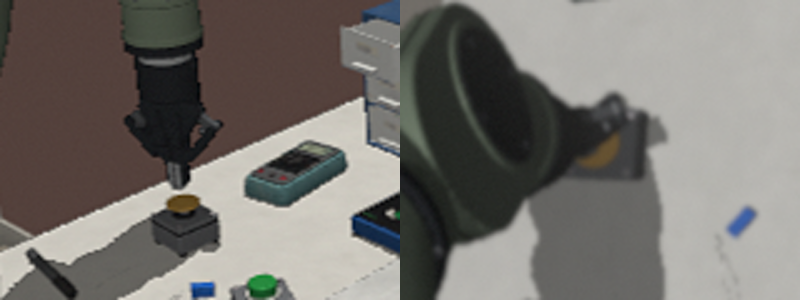

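The fingertips are shut and centred over the plate, about 2 cm above it. Descending gently.

>>> apply_moves([
  [0.008,0,-0.001,0,0,0,-1],
  [0.015,0,-0.002,0,0,0,-1],
  [0.018,0,-0.002,0,0,0,-1],
  [0.02,0,-0.002,0,0,0,-1],
  [0.022,0,-0.002,0,0,0,-1],
])

```text
time: 3.6
ee_pos: [0.4947, 0.2171, 0.0594]
tool_rot: [-2.815, 1.57, 0.762]
wrist_force: [-0.3, -0.3, -0.3]
width: 0.0
```

>>> apply_moves([
  [0.001,0,0,0,0,0,-1],
  [0.002,0,0,0,0,0,-1],
  [0.003,0,0,0,0,0,-1],
  [0.004,0,0,0,0,0,-1],
  [0.005,0,0,0,0,0,-1],
])

```text
time: 4.1
ee_pos: [0.4946, 0.2171, 0.0544]
tool_rot: [-2.534, 1.571, 1.044]
wrist_force: [-0.5, -0.1, 2.6]
width: 0.0001
```

>>> apply_moves([
  [0,0,0,0,0,0,-1],
  [0,0,0,0,0,0,-1],
  [0,0,0,0,0,0,-1],
  [0,0,0,0,0,0,-1],
  [0,0,0,0,0,0,-1],
])

```text
time: 4.6
ee_pos: [0.4946, 0.2171, 0.0544]
tool_rot: [-2.357, 1.571, 1.221]
wrist_force: [0.5, -0.1, 2.6]
width: 0.0001
```

>>> apply_moves([
  [0,0,0,0,0,0,-1],
  [0,0,0,0,0,0,-1],
  [0,0,0,0,0,0,-1],
  [0,0,0,0,0,0,-1],
  [0,0,0,0,0,0,-1],
])

```text
time: 5.1
ee_pos: [0.4946, 0.2171, 0.0543]
tool_rot: [-2.041, 1.571, 1.536]
wrist_force: [-0.5, -0.4, 2.1]
width: 0.0001
```

>>> apply_moves([
  [-0.005,0,0,0,0,0,-1],
  [-0.015,0,0,0,0,0,-1],
  [-0.035,0,0,0,0,0,-1],
  [-0.055,0,0,0,0,0,-1],
  [-0.065,0,0,0,0,0,-1],
])

```text
time: 5.6
ee_pos: [0.4949, 0.2173, 0.1213]
tool_rot: [-3.051, 1.569, 0.526]
wrist_force: [0.5, -0.2, -0.3]
width: 0.0001
```

The plate was held at 2 to 2.6 N for over 1 s and then released. Now to the green button.

>>> apply_moves([
  [0,0.034,0.031,0,0,0,-1],
  [0,0.068,0.062,0,0,0,-1],
  [0,0.102,0.093,0,0,0,-1],
  [0,0.138,0.125,0,0,0,-1],
  [0,0.172,0.156,0,0,0,-1],
])

```text
time: 6.1
ee_pos: [0.4249, -0.0063, 0.1195]
tool_rot: [3.084, 1.571, 0.379]
wrist_force: [1.5, -0.1, 0.2]
width: 0.0002
```

>>> apply_moves([
  [0.01,0,0,0,0,0,-1],
  [0.025,0,0,0,0,0,-1],
  [0.037,0,0,0,0,0,-1],
  [0.042,0,0,0,0,0,-1],
  [0.042,0,0,0,0,0,-1],
])

```text
time: 6.6
ee_pos: [0.4255, -0.0047, 0.0771]
tool_rot: [-0.481, 1.57, 3.097]
wrist_force: [0.0, 0.7, 0.2]
width: -0.0
```

```bash
python3 - <<'E'
from h import *
s=arm.read_state();print(s['ee_pos'],s['wrist_force'],s['width'])
a=cams.snapshot('scene');b=cams.snapshot('top')
f=lambda s,x,y:cv2.resize(s['color'][y:y+90,x:x+120],(400,300),interpolation=2)
cv2.imwrite('pics/c2.png',np.hstack([f(a,180,160),f(b,195,230)])[...,::-1])
c,st=blob(a,(203,202),(10,120,90),(28,255,255),14);print(c,st)
E
```

```text
[ 0.42554566 -0.00465055  0.07707187] [0.04610707 0.65851721 0.22396596] -3.2506936494343685e-05
[202.87142857 200.65714286] [197 198  13   7  70]
```

View pics/c2.png

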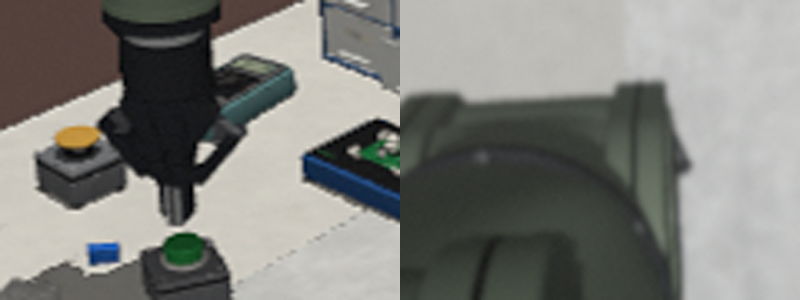

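The tips are centred over the green button, and the plate is back up with its box unmoved. Pressing.

>>> apply_moves([
  [0.01,0,0,0,0,0,-1],
  [0.017,0,0,0,0,0,-1],
  [0.02,0,0,0,0,0,-1],
  [0.022,0,0,0,0,0,-1],
  [0.023,0,0,0,0,0,-1],
])

```text
time: 7.2
ee_pos: [0.4257, -0.0046, 0.0542]
tool_rot: [-0.874, 1.571, 2.703]
wrist_force: [0.4, -0.1, 1.7]
width: -0.0002
```

>>> apply_moves([
  [0.001,0,0,0,0,0,-1],
  [0.0015,0,0,0,0,0,-1],
  [0.002,0,0,0,0,0,-1],
  [0.002,0,0,0,0,0,-1],
  [0.002,0,0,0,0,0,-1],
])

```text
time: 7.7
ee_pos: [0.4257, -0.0047, 0.0524]
tool_rot: [-1.213, 1.571, 2.365]
wrist_force: [-1.2, 2.1, 3.3]
width: 0.0005
```

>>> apply_moves([
  [0.0005,0,0,0,0,0,-1],
  [0.001,0,0,0,0,0,-1],
  [0.001,0,0,0,0,0,-1],
  [0.001,0,0,0,0,0,-1],
  [0.001,0,0,0,0,0,-1],
])

```text
time: 8.2
ee_pos: [0.4258, -0.0047, 0.0518]
tool_rot: [2.911, 1.57, 0.205]
wrist_force: [-1.7, 1.2, 19.5]
width: 0.0004
```

The force jumped to 19.5 N at z = 0.0518, so the button is on its stop. Letting go and withdrawing.

>>> apply_moves([
  [-0.003,0,0,0,0,0,-1],
  [-0.012,0,0,0,0,0,-1],
  [-0.04,0,0,0,0,0,-1],
  [-0.08,0,0,0,0,0,-1],
  [-0.12,0,0,0,0,0,-1],
])

```text
time: 8.7
ee_pos: [0.4253, -0.0048, 0.173]
tool_rot: [-0.466, 1.57, 3.111]
wrist_force: [-0.2, 0.3, 0.1]
width: -0.0002
```

>>> apply_moves([
  [-0.03,0.04,0.01,0,0,0,-1],
  [-0.05,0.08,0.01,0,0,0,-1],
  [-0.05,0.12,0.01,0,0,0,-1],
  [-0.05,0.15,0.01,0,0,0,-1],
  [-0.05,0.15,0.01,0,0,0,-1],
])

```text
time: 9.2
ee_pos: [0.4804, -0.1485, 0.2216]
tool_rot: [1.516, 1.569, -1.194]
wrist_force: [-0.9, 0.0, -0.2]
width: 0.0001
```

```bash
python3 - <<'E'
from h import *
print(arm.read_state()['ee_pos'])
a=cams.snapshot('scene');b=cams.snapshot('top');save(a,'s2.png')
for pa,pb,lo,hi in [((203,202),(153,257),(10,120,90),(28,255,255)),((235,233),(256,286),(50,120,60),(85,255,255))]:
    print(blob(a,pa,lo,hi,14),blob(b,pb,lo,hi))
E
```

```text
[ 0.48043852 -0.14854299  0.22158686]
(array([202.88571429, 200.68571429]), array([197, 198,  13,   7,  70], dtype=int32)) (array([152.55311355, 256.61904762]), array([144, 248,  18,  18, 273], dtype=int32))
(array([234.47126437, 233.90804598]), array([229, 230,  12,   9,  87], dtype=int32)) (array([255.55660377, 285.64150943]), array([250, 280,  12,  12, 106], dtype=int32))
```

View pics/s2.png

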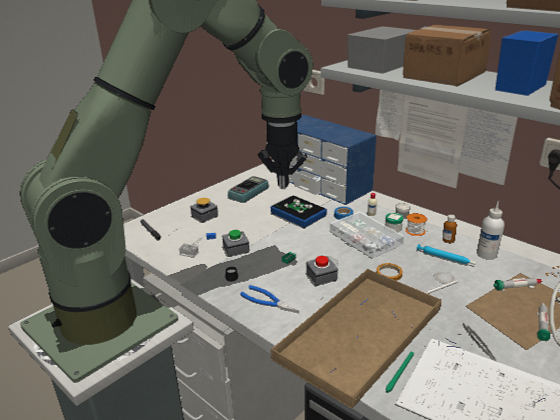

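The picture shows the plate (203,201) and the green button (234,234) at the same scene-view pixels as before, both up. The board, the red box and the other things are undisturbed, and the arm is clear.

```bash
python3 -c "
from cell import job_done; print(job_done())"
```

```text
the job is handed in; nothing more can be done
None
```

I touched the brass plate with the shut fingertips at about 2 to 2.6 N for over 1 s and let go. Then I pressed the green button to its stop, released it, withdrew and handed the job in at about 9.3 s.

- **Button press:** at the stop the force rose to 19.5 N with the fingertips at z = 0.0518 m, so the last 1 mm of the press was firmer than the 4 N needed.
- **Plate and green button after the press:** both have sprung back. In the scene view their positions match the start; in the top view they agree within 0.6 pixel.
- **Red box, board and other things:** the last picture shows them where they were. I checked these by eye only and did not measure them again.
- **Disagreement:** the two-view heights came out at 56 mm for the plate and 52 mm for the button, against 58 mm in the text. The press itself, stopping near 52 mm after 6 mm of travel, agrees with the text.

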